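Park the carrier and hang the case covers

TASK

Push the empty carrier along the rollers until it is fully home against the end stop in the station bay. Then hang both U-shaped case covers astride the carrier's bar, the long one in the long span and the short one in the short span, each sitting flat on the bar, straight along it and about centred across it, and leave the carrier fully home. Do not disturb the tweezers block, the standoff, the rocker switch or the circuit board.

Things in the scene. Friction and masses are not known exactly. Their poses are not given: they have to be found in the camera images.
- bed: Fixed roller bed, 500 mm long (y), 110 mm wide (x), origin on the table under its centre. Eleven free steel rollers, tops 26 mm above the table. Side guides 96 mm apart inside, 38 mm high; 48 mm high along the bay (y +65 to +235 mm). End stop at the +y end, 75 mm high, face at y = +235 mm.
- post_top (a point): Top of a fixed dark post past the end stop, 180 mm high, with a 50 by 30 mm head: an obstacle.
- bay_home (a point): Where the carrier's origin is when it is fully home against the end stop: on bed, at y = +117.5 mm, z = 26 mm; axes as the bed's.
- carrier: Loose carrier on the rollers, 0.5 kg: plate 235 long (y) x 90 wide (x) x 8 mm. Origin at the centre of its underside; +y points to the bay. At each end an upright end plate 50 mm wide, 10 mm thick, outer faces at y = +-117.5 mm, tops 87 mm above the underside. Along y between them a level flat steel bar 14 mm wide, 12 mm thick, its top 75 mm above the underside.
- divider (a point): Top of the 6 mm thick, 36 mm wide divider on the carrier's bar, 12 mm above the bar's top. It leaves a long span of 120 mm (trailing side, -y) and a short span of 88 mm (bay side, +y).
- long_seat (a point): Middle of the long span, on the bar's top face; axes as the carrier's.
- short_seat (a point): Middle of the short span, on the bar's top face; axes as the carrier's.
- long_cover: The long cover. U-shaped beige plastic case cover, 100 mm long, standing on its two legs like an upside-down trough: 58 mm wide over the legs, 50 mm tall, walls and roof 4 mm thick, 50 mm clear between the legs, ends open. Origin at the centre of its footprint, level with the feet; x across the legs, y along its length, z up. The two ends are alike.
- short_cover: The short cover. U-shaped beige plastic case cover, 70 mm long, standing on its two legs like an upside-down trough: 58 mm wide over the legs, 50 mm tall, walls and roof 4 mm thick, 50 mm clear between the legs, ends open. Origin at the centre of its footprint, level with the feet; x across the legs, y along its length, z up. The two ends are alike.
- long_cover_roof (a point): Centre of the underside of the long cover's roof, 46 mm above its feet; lies on long_seat when hung.
- short_cover_roof (a point): Centre of the underside of the short cover's roof, 46 mm above its feet; lies on short_seat when hung.
- tweezers_block: Bystander: chrome block 50 x 36 x 45 mm with two steel tweezers standing in it to 137 mm high. Origin at the centre of its underside.
- standoff: Bystander: white nylon standoff, 18 mm across, 28 mm tall, upright, close beside the long cover. Origin at the centre of its underside.
- switch: Bystander: black rocker switch, 36 x 26 x 22 mm, close beside the short cover. Origin at the centre of its underside.
- board: Bystander: green circuit board 60 x 90 mm with small parts, 14 mm high, left of the bed. Origin at the centre of its underside.
Mind the look-alikes: they are no part of the job. Leave any purple or red look-alike of the long_cover alone.

How it is judged:
By the outcome, as a careful person would: the job done as asked, in the order asked, and still so for the second after the job is handed in, with the robot touching nothing.
It also fails if it takes over 72 s, if anything falls off the work surface, if the arm or the gripper's body presses on something with over 40 N, if the wrist force passes 120 N, or if a joint passes its speed limit or range.

ROBOT

A 6-joint arm with a two-finger parallel gripper is mounted at the origin on the work surface. World frame = base frame: x ahead of the robot, y to its left, z up, the work surface at z = 0. Lengths are in m, angles in rad, forces in N, time in s.
With the tool pointing down it reaches from about 0.35 to 0.975 m from the base axis. Payload 17.4 kg.
Tool frame: the origin (TCP) lies at the very end of the fingers, on their centre line; the grasp point (between the pads) lies bot.pinch_z behind it (bot.pinch_z is the distance from the TCP to the grasp point, in m); z points along the fingers, y is the line along which they close (so a half turn about z gives the same grasp; the last joint's range is limited). The gripper opens to 85 mm and grips with 20 to 120 N. Pads are 22 mm wide; open, the fingers measure 114 mm over their backs; the gripper's body (76 mm by 85 mm) begins 54 mm behind the grasp point. The pads swing forward as they close: fully open they stand 13 mm farther back than shut.
Start: joints at [1.098, 0.116, 1.442, -0, 1.584, -0.038], TCP at [0.284, 0.612, 0.231] pointing down, gripper open.
Joint ranges: [-2.83, 2.83], [-0.83, 2.19], [0.07, 2.5], [-1.14, 4.28], [0.01, 3], [-2.97, 2.97]. Speed limits (rad/s): [1.89, 1.89, 2.22, 3.14, 3.14, 3.14].

INTERFACE

Orientations are given as a unit quaternion [x, y, z, w].
In Python, from workcell import bot, sense, eyes, workorder gives the robot as it stands. The module is installed in compiled form; this text tells all that it offers. Calls block until the motion is done:
- bot.move_pose(position, orientation): joint-space move of the TCP to a pose.
- bot.move_l(position, ori=None, max_speed=0.15, contact_N=None): straight line of the TCP; ori=None keeps the orientation; max_speed is the mean speed in m/s. With contact_N (N) it stops when the force on the tool has changed by that much, and returns True; else False.
- bot.move_joints(angles): joint-space move.
- bot.gripper_to(opening, grasp_force=None): opening from 0.0 (shut) to 1.0 (fully open); grasp_force is the grip in N (None keeps the last); returns when the fingers have stopped.
- bot.sleep(seconds).
- bot.solve_ik(position, orientation): joint angles nearest the present ones, or None.
- sense(): the state.
- eyes.snapshot(name): name is "scene" or "side" or "wrist"; returns a dict with "frame" (420x560x3 uint8, blue, green, red), "intrinsics" (3x3 intrinsics, pixels), "R" (3x3) and "t" (3): a world point X has camera coordinates R X + t. Camera axes: x right, y down, z forward; pixel columns grow to the right and rows downward; lengths in m; the calibration is good to about 2 mm. A picture is of the moment at which its call begins. There is no depth.
A pose or a line that the arm cannot do raises bot.Unreachable and nothing moves.
- workorder.job_done(): hands the job in; it is judged then, once.
The state is a dict: "time_s": time; "joint_pos": joint angles; "joint_velocities": joint speeds; "effort": joint torques, N m; "eef_pos": TCP position; "eef_rot": TCP orientation; "contact_force": force on the tool from outside, world axes, zero at the start; "torque": the same for the moment, N m; "finger_gap": opening from 0.0 (shut) to 1.0 (fully open); "finger_force": force on a finger pad.
Only numpy, scipy, OpenCV 4.12 (cv2) and the standard library are available. Lean on these libraries where they do the work, as an engineer would, in place of code of your own. Each camera call takes 0.05 s, during which the arm holds its last target. There are 200 camera calls.

## Working session

There is one attempt and no reset: what is moved stays moved. The work goes in short steps, each a Python script; the robot and the scene stay as the last script left them, time stands still between calls to the robot, and variables do not carry over. Pictures are saved under pics/ and viewed, at most 10 in all, crops included, and the job is handed in when it is done.

```bash
ls; mkdir -p pics
python3 - <<'E'
from workcell import bot,sense,eyes
import cv2,numpy as np,pickle
D={}
for n in("scene","side","wrist"):
    s=eyes.snapshot(n);D[n]=s;cv2.imwrite(f"pics/a_{n}.png",s["frame"])
    print(n,s["intrinsics"][0],np.round(-s["R"].T@s["t"],3),np.round(s["R"][2],2))
pickle.dump(D,open("a.pkl","wb"));st=sense();print(st,bot.pinch_z)
E
```

```text
pics
scene [441.32266781   0.         278.26807984] [1.379 0.781 0.92 ] [-0.62 -0.55 -0.56]
side [428.96854935   0.         282.05707559] [-0.058 -0.772  0.863] [ 0.49  0.64 -0.59]
wrist [357.24347934   0.         277.56342187] [0.211 0.647 0.374] [ 0.29 -0.13 -0.95]
{'time_s': 0.15, 'joint_pos': array([ 1.09816120e+00,  1.16357788e-01,  1.44210723e+00, -3.52647764e-05,
        1.58396871e+00, -3.78346004e-02]), 'joint_velocities': array([-0.00016974, -0.00208171, -0.00069411, -0.00109488,  0.00032409,
        0.00107889]), 'effort': array([ 5.17120261e-04, -7.32516074e+01, -6.32844758e+01, -9.89333671e-05,
        5.12536004e-03,  1.52980544e-05]), 'eef_pos': array([0.28430629, 0.6120545 , 0.23074675]), 'eef_rot': array([ 2.15692011e-01,  9.76461356e-01, -4.11366307e-04, -8.91147542e-05]), 'contact_force': array([0.32544496, 0.58908779, 0.51867611]), 'torque': array([ 0.01238758, -0.03292467,  0.02470537]), 'finger_force': 0.0, 'finger_gap': 0.9977885378770939} 0.0187
```

View pics/a_scene.png

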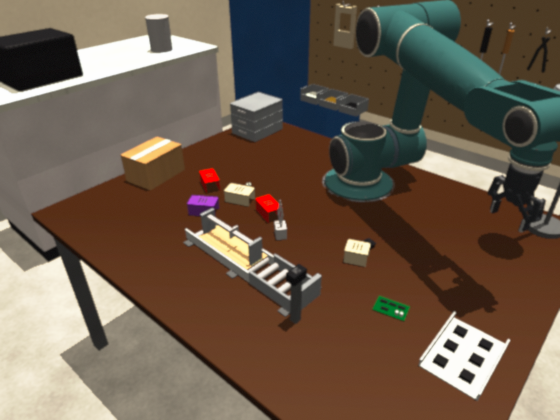

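View pics/a_side.png

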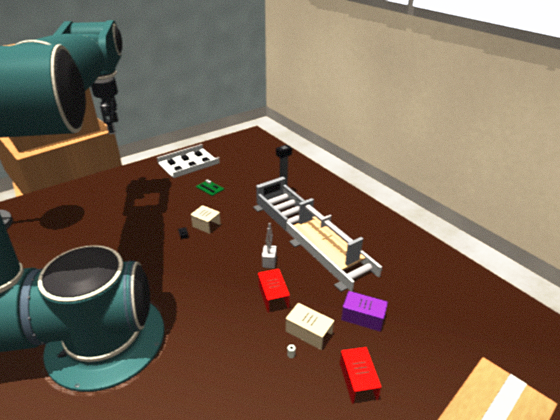

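The scene view shows the beige long cover at (239,194), and the beige short cover at (357,252) with the switch behind it. The carrier sits on the near half of the bed, from (208,225) to (256,250). The bay and the dark post are at (297,275), the board at (391,307) and the tweezers at (281,225). In the side view the long cover is at (310,324), the short cover at (206,218), the standoff at (291,351) and the carrier from (308,212) to (354,255).

Long-cover candidates in the side view are beige (310,324), red (273,287), red (361,372) and purple (364,309). Only the beige one fits, since the red and purple ones are named look-alikes. I'll confirm this in an enlarged crop.

```bash
cat > h.py <<'E'
import numpy as np,cv2
from scipy.spatial.transform import Rotation as Ro
def ray(s,p):
    K,R,t=s["intrinsics"],s["R"],s["t"]
    return -R.T@t, R.T@np.linalg.solve(K,[p[0],p[1],1.])
def onplane(s,p,z):
    c,d=ray(s,p);return c+d*(z-c[2])/d[2]
def tri(*sp):
    A=0;b=0;L=[ray(s,p) for s,p in sp]
    for c,d in L:
        d=d/np.linalg.norm(d);P=np.eye(3)-np.outer(d,d);A=A+P;b=b+P@c
    X=np.linalg.solve(A,b)
    return X,max(np.linalg.norm(np.cross(X-c,d/np.linalg.norm(d))) for c,d in L)
def proj(s,X):
    q=s["intrinsics"]@(s["R"]@np.asarray(X)+s["t"]);return q[:2]/q[2]
def down(yaw): # tool z down; tool y (closing line) at angle yaw from world x
    c,s=np.cos(yaw),np.sin(yaw)
    y=np.array([c,s,0]);z=np.array([0,0,-1.]);x=np.cross(y,z)
    return Ro.from_matrix(np.c_[x,y,z]).as_quat()
E
python3 - <<'E'
import pickle,cv2,numpy as np
D=pickle.load(open("a.pkl","rb"))
a=D["scene"]["frame"][170:320,180:380];b=D["side"]["frame"][170:370,180:400]
b=cv2.resize(b,None,fx=1.82,fy=1.82,interpolation=cv2.INTER_CUBIC)
a=cv2.resize(a,None,fx=2,fy=2,interpolation=cv2.INTER_CUBIC)
c=np.zeros((600,800,3),np.uint8);c[:300,:400]=a;c[:b.shape[0],400:400+b.shape[1]]=b[:,:400]
t=np.ascontiguousarray(c);cv2.imwrite("pics/crop1.png",t[:400])
E
```

```text
(no output)
```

View pics/crop1.png

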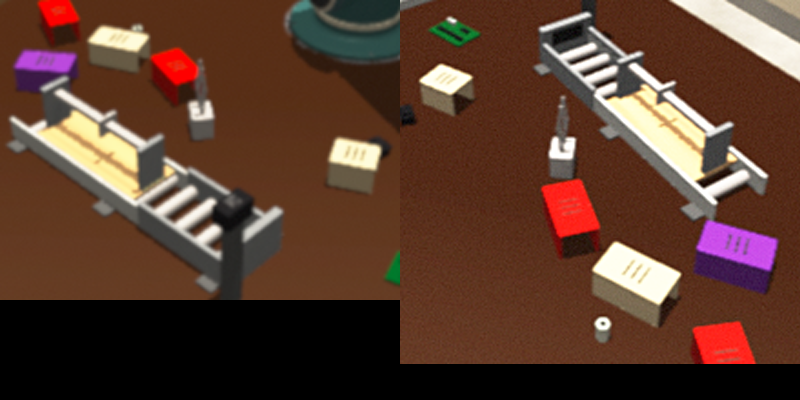

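The crop confirms it: the beige long cover is the one with the standoff beside it, at crop (637,270), and the red and purple ones are look-alikes. The beige short cover, with the switch beside it, is at crop (446,85). Next I'll measure.

```bash
cat > m.py <<'E'
from h import *
def beige(s,vmin,lo=None):
    hsv=cv2.cvtColor(s["frame"],cv2.COLOR_BGR2HSV)
    return cv2.inRange(hsv,(12,20,vmin),(40,130,255))
def blob(s,p,vmin,r=45):
    m=beige(s,vmin);w=np.zeros_like(m);cv2.circle(w,(int(p[0]),int(p[1])),r,255,-1)
    m=cv2.morphologyEx(m&w,cv2.MORPH_CLOSE,np.ones((5,5)))
    cs,_=cv2.findContours(m,cv2.RETR_EXTERNAL,cv2.CHAIN_APPROX_NONE)
    return max(cs,key=cv2.contourArea)
E
python3 - <<'E'
from m import *;import pickle
D=pickle.load(open("a.pkl","rb"));S,T=D["scene"],D["side"]
for n,a,b in(("long",(239,194),(310,324)),("short",(357,252),(206,218))):
    for s,p in((S,a),(T,b)):
        hsv=cv2.cvtColor(s["frame"],cv2.COLOR_BGR2HSV)
        c=blob(s,p,60,30);v=[hsv[y,x,2] for x in range(p[0]-24,p[0]+25,6) for y in range(p[1]-18,p[1]+19,6) if cv2.pointPolygonTest(c,(float(x),float(y)),False)>0]
        print(n,sorted(v)[::3],cv2.contourArea(c))
        for vm in(170,190,210):
            c=blob(s,p,vm,30);r=cv2.boxPoints(cv2.minAreaRect(c));
            q=cv2.approxPolyDP(cv2.convexHull(c),3,True)[:,0].astype(float)
            print(vm,cv2.contourArea(c),[np.round(onplane(s,x,.05)[:2],3).tolist() for x in q])
for n,a,b in(("trail",(207.5,212.5),(355.3,240.9)),("bayplate",(255,242),(305.8,202.4)),("tweez",(281,201),(269,224))):
    print(n,tri((S,a),(T,b)))
# end stop / post
print("post",tri((S,(297,270)),(T,(284,151))))
# standoff top, switch
print("stand",onplane(T,(180+203/1.82,170+322/1.82),.028),"switch",onplane(T,(183,232),.022),onplane(S,(370,243),.022))
E
```

```text
long [np.uint8(100), np.uint8(102), np.uint8(107), np.uint8(248), np.uint8(254)] 558.5
170 238.5 [[0.364, -0.239], [0.417, -0.214], [0.45, -0.307], [0.4, -0.327], [0.35, -0.268]]
190 211.5 [[0.448, -0.304], [0.397, -0.324], [0.369, -0.234], [0.417, -0.214]]
210 192.0 [[0.448, -0.304], [0.397, -0.324], [0.369, -0.234], [0.41, -0.216]]
long [np.uint8(118), np.uint8(120), np.uint8(123), np.uint8(126), np.uint8(225), np.uint8(246), np.uint8(255), np.uint8(255), np.uint8(255), np.uint8(255), np.uint8(255), np.uint8(255), np.uint8(255)] 1362.5
170 831.0 [[0.414, -0.218], [0.451, -0.311], [0.401, -0.332], [0.364, -0.24]]
190 810.5 [[0.414, -0.218], [0.451, -0.311], [0.399, -0.33], [0.364, -0.24]]
210 790.0 [[0.416, -0.22], [0.451, -0.311], [0.399, -0.33], [0.364, -0.24]]
short [np.uint8(92), np.uint8(102), np.uint8(103), np.uint8(238), np.uint8(253)] 576.5
170 270.5 [[0.405, 0.214], [0.373, 0.275], [0.423, 0.299], [0.451, 0.237]]
190 254.0 [[0.409, 0.217], [0.373, 0.275], [0.423, 0.299], [0.451, 0.237]]
210 240.0 [[0.403, 0.216], [0.375, 0.273], [0.419, 0.296], [0.451, 0.237]]
short [np.uint8(107), np.uint8(125), np.uint8(207), np.uint8(255), np.uint8(255)] 519.0
170 255.5 [[0.372, 0.27], [0.424, 0.294], [0.449, 0.228], [0.398, 0.207]]
190 247.5 [[0.372, 0.27], [0.424, 0.294], [0.449, 0.228], [0.398, 0.207]]
210 236.5 [[0.45, 0.235], [0.398, 0.207], [0.372, 0.27], [0.419, 0.291]]
trail (array([ 0.64498865, -0.17536714,  0.10841329]), np.float64(0.002879435659574167))
bayplate (array([0.65433123, 0.04779469, 0.10643616]), np.float64(0.0018358502175844509))
tweez (array([ 0.47508076, -0.00688092,  0.13883576]), np.float64(0.003481719213512958))
post (array([0.72646503, 0.2616629 , 0.16928618]), np.float64(0.004627129227885222))
stand [ 0.33458344 -0.2999632   0.028     ] switch [0.32381872 0.23606713 0.022     ] [0.3382212  0.26119668 0.022     ]
```

Both views agree on the roofs at z = 50 mm and on the end-plate tops at about 107 mm, against the 113 mm expected. First move: look at the carrier with the wrist camera from above, then check the image before pushing.

Run:
```python
from workcell import bot,sense,eyes
from h import *;import pickle
by=np.radians(-2.4)
q=down(np.pi+by)
print(bot.solve_ik([.65,-.06,.33],q),bot.solve_ik([.64,-.26,.2],q),bot.solve_ik([.40,-.27,.1],down(np.pi+.38)),bot.solve_ik([.65,.2,.2],q))
bot.move_pose([.65,-.04,.36],q)
s=eyes.snapshot("wrist");pickle.dump(s,open("w1.pkl","wb"));cv2.imwrite("pics/w1.png",s["frame"]);print(sense()["time_s"],sense()["joint_pos"])
```

```text
None [-4.22804961e-01  1.59560573e-01  1.44413637e+00 -4.44089210e-16
  1.53789571e+00  2.76067560e+00] [-6.46613388e-01 -2.48407787e-01  2.00315596e+00 -4.44089210e-16
  1.38684448e+00  2.11497927e+00] [ 2.60994194e-01  1.36530073e-01  1.46969722e+00 -4.44089210e-16
  1.53536536e+00 -2.83871056e+00]Traceback (most recent call last):
  File "<stdin>", line 6, in <module>
workcell.Unreachable: the arm cannot take that pose within its joint ranges
```

Joint 6's range rules out that yaw here. I'll use the half-turn instead and look at the post as well, because the camera will then sit on the post side.

Run:
```python
from workcell import bot,sense,eyes
from h import *;import pickle
q=down(np.radians(-2.4))
for p in([.64,-.26,.1],[.66,.2,.07],[.65,.09,.07]): print(bot.solve_ik(p,q))
bot.move_pose([.65,.02,.36],q)
s=eyes.snapshot("wrist");pickle.dump(s,open("w1.pkl","wb"));cv2.imwrite("pics/w1.png",s["frame"]);print(sense()["time_s"],-s["R"].T@s["t"])
```

```text
[-4.22804961e-01  2.11809091e-01  1.54939550e+00 -4.44089210e-16
  1.38038806e+00 -3.80917059e-01]
[ 2.57250191e-01  2.31634471e-01  1.57711987e+00 -4.44089210e-16
  1.33283831e+00  2.99138093e-01]
[ 9.87169161e-02  1.62788560e-01  1.65661069e+00 -4.44089210e-16
  1.32219341e+00  1.40604818e-01]
2.7083 [0.65333347 0.10232047 0.50272678]
```

View pics/w1.png

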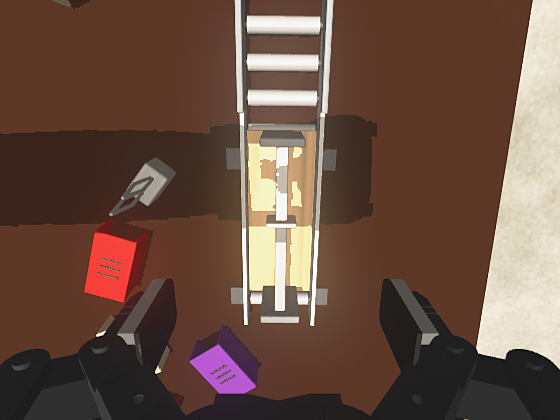

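The wrist view, with +y up, shows the bar running from (282,150) to (280,288), the divider at (281,221), the bay end plate at (283,140) and the trailing end plate at (280,303). The rollers and bay lie above. The red and purple look-alikes are at left.

```bash
python3 - <<'E'
from h import *;import pickle
D=pickle.load(open("a.pkl","rb"));S,T=D["scene"],D["side"];W=pickle.load(open("w1.pkl","rb"))
print(tri((S,(207.5,212.5)),(T,(355.3,240.9)),(W,(280,303))),tri((S,(255,242)),(T,(305.8,202.4)),(W,(283,141))))
g=cv2.cvtColor(W["frame"],cv2.COLOR_BGR2GRAY)
# bar centreline rows, guide roller-side edges
P=[]
for r in list(range(152,212,6))+list(range(230,286,6)):
    print(r,''.join(chr(48+int(v)//8) for v in g[r,268:296]))
for r in(30,60,98): 
    row=g[r,225:345].astype(int);d=np.diff(row);i=np.where(abs(d)>60)[0]+225;print(r,i)
for p,z in(((282.5,150),.101),((280,288),.101),((281,221),.113),((280,303),.113),((283,141),.113)):print(onplane(W,p,z))
# post head: dark blobs
for n,s,c in(("scene",S,(297,272)),("side",T,(284,151))):
    m=cv2.inRange(s["frame"],(0,0,0),(45,45,45));w=np.zeros_like(m);cv2.circle(w,c,16,255,-1);ys,xs=np.where(m&w);print(n,xs.min(),xs.max(),ys.min(),ys.max())
E
python3 - <<'E'
import pickle,cv2,numpy as np
D=pickle.load(open("a.pkl","rb"))
a=D["scene"]["frame"][250:325,270:345];b=D["side"]["frame"][140:215,250:325]
cv2.imwrite("pics/post.png",cv2.resize(np.hstack([a,b]),None,fx=5,fy=5,interpolation=cv2.INTER_CUBIC))
E
```

```text
(array([ 0.64730076, -0.16803851,  0.10431734]), np.float64(0.010181630353420124)) (array([0.65583854, 0.04928441, 0.10637532]), np.float64(0.002361175426341144))
152 MNNNMMMNIONNNNNNNNOO?EEEDONM
158 NNNNNNNNJONNNNNNNNOOADEEDDCC
164 FFFFFEEDLOOOOOOOOOOMAEEEEEDE
170 FFFFFEEEAGHGHHGGHHIBEEEEEEED
176 FFFFFEEA@GGGHGGGHHHAEEEEEEED
182 MMNNNNOLAGGGHGGGHHHAEEEDONNN
188 MMNMMMNKFMGGHGGGHHG@FEEDOMMM
194 MMMMMMNJMONOOOOOOOOBEEEECNMM
200 MMNMMMNFMONNNNNNNOO@EEDONMMM
206 MMNNNED?NONNNNNNNOOBEEEDDDCC
230 MMMMMMNDCGGGGFGGGGAFFEDOMMMM
236 MMMMMMNDDGFGFFFGFF@FFEDNMMMM
242 MMMMMMNFHKKKKJKKKJ@FFEDMNMMM
248 MMMMMMMJNNNNNNNNOO@FEDNMMMMM
254 MMMMMMMKNNNNNNNNONBFEEDNMMMM
260 MMMMMMMKNNNNNNNNOMAEFEDNMMMM
266 MMMMMMMLNNNNNNNNNKEEEDONMMMM
272 MMMMMMILONNNNNNNNIEEEDNMMMMM
278 MMMMMMIMONNNNNNNOEEEEDNMMMMM
284 NNNNNNINONNNNNNNOBFFEDONNNNN
30 [234 240 241 246 319 325 331]
60 [235 241 246 317 318 323 329]
98 [236 242 246 247 316 321 322 327]
[0.65612494 0.03960358 0.101     ]
[ 0.64645034 -0.13613666  0.101     ]
[ 0.65126934 -0.04069432  0.113     ]
[ 0.64581822 -0.15045297  0.113     ]
[0.65693851 0.05114953 0.113     ]
scene 286 305 265 288
side 276 291 145 167
```

View pics/post.png

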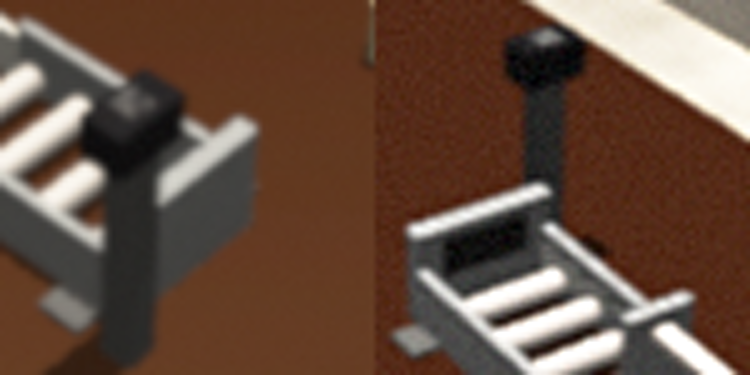

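The post's head top centre is at scene (297,269) and side (285,148). The end stop's top edge runs from side (257,186) to (285,178). Next: locate both, then push.

Run:
```python
from workcell import bot,sense,eyes
from h import *;import pickle
D=pickle.load(open("a.pkl","rb"));S,T=D["scene"],D["side"]
print("post",tri((S,(296.6,269.4)),(T,(284.6,148))),"stop",onplane(T,(257,186.4),.075),onplane(T,(284.6,178),.075),onplane(S,(320,275),.075))
by=np.radians(-3.0);q=down(by);u=np.array([-np.sin(by),np.cos(by),0])
o=np.array([.6515,-.061,0]);
p=o-.165*u; p[2]=.16
bot.gripper_to(0.0)
bot.move_pose([p[0],p[1],.2],q)
p[2]=.068;hit=bot.move_l(p,max_speed=.15,contact_N=10);print("descend hit",hit)
if not hit:
    h=bot.move_l(p+.065*u,max_speed=.05,contact_N=2.5);e=sense()
    print(h,e["eef_pos"],e["contact_force"],e["time_s"])
```

```text
post (array([0.73205685, 0.26525656, 0.17732084]), np.float64(0.004219245395192339)) stop [0.6109597  0.24972904 0.075     ] [0.71914552 0.23849825 0.075     ] [0.61427671 0.26125778 0.075     ]
descend hit False
True [ 0.64441304 -0.19264269  0.06757853] [-0.60906489 -0.46084728 -0.28288352] 6.375
```

Run:
```python
from workcell import bot,sense,eyes
from h import *;import pickle
by=np.radians(-3.0);u=np.array([-np.sin(by),np.cos(by),0])
p=np.array([.6445,-.192,.068])
h=bot.move_l(p+.11*u,max_speed=.08,contact_N=15);print(h,sense()["eef_pos"],sense()["contact_force"])
if not h:
    h=bot.move_l(p+.25*u,max_speed=.04,contact_N=9);e=sense();print(h,e["eef_pos"],e["contact_force"],e["time_s"])
    bot.sleep(.3);e=sense();print(e["eef_pos"],e["contact_force"])
for n in("side","scene"):
    s=eyes.snapshot(n);pickle.dump(s,open(f"b_{n}.pkl","wb"))
    c=s["frame"][170:270,220:350] if n=="side" else s["frame"][200:320,190:330]
    c=cv2.resize(c,(400,400));I=c if n=="side" else np.hstack([I,c])
cv2.imwrite("pics/b.png",I)
```

```text
False [ 0.650298   -0.08244464  0.0680538 ] [0.55592355 0.47124841 0.57869107]
True [ 0.65449291 -0.00190654  0.06798073] [ 0.19529897 -6.60295176  1.6743804 ] 9.9167
[ 0.65419854 -0.0019099   0.06747047] [ 0.56236697 -1.95135034  1.34046687]
```

View pics/b.png

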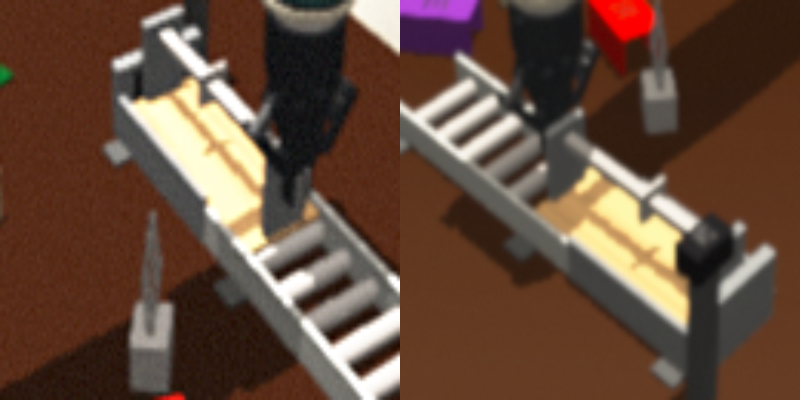

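The carrier is at the end stop. I'll press once more, back off and look from above to get the seats.

Run:
```python
from workcell import bot,sense,eyes
from h import *;import pickle
by=np.radians(-3.0);u=np.array([-np.sin(by),np.cos(by),0]);q=down(by)
p=sense()["eef_pos"]
h=bot.move_l(p+.012*u,max_speed=.02,contact_N=14);e=sense();print(h,e["eef_pos"],e["contact_force"])
p=e["eef_pos"]
bot.move_l(p-.04*u,max_speed=.1);bot.move_l(p-.04*u+[0,0,.1],max_speed=.3)
bot.gripper_to(0.85,30)
bot.move_pose([.66,.11,.36],q)
s=eyes.snapshot("wrist");pickle.dump(s,open("w2.pkl","wb"));cv2.imwrite("pics/w2.png",s["frame"]);print(sense()["time_s"])
```

```text
True [ 0.65393167 -0.00196983  0.06707789] [ 0.38096665 -3.35876809  2.27630908]
13.3083
```

View pics/w2.png

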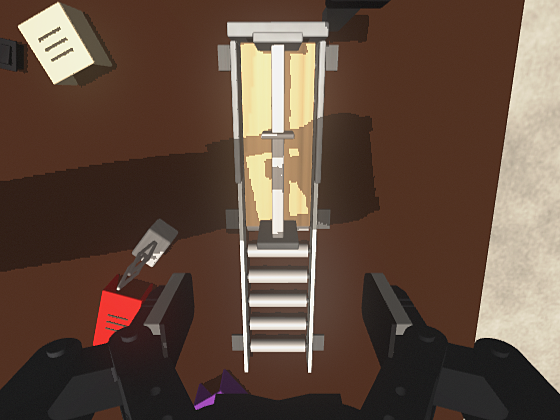

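The top view shows the carrier home: its bay end plate at (278,37) is flush with the stop at (278,28). The divider is at (277,135), the bar at column ~278, and the short cover at upper left (65,42) with the switch at (8,55).

Run:
```python
from m import *;import pickle
L=lambda n:pickle.load(open(n+".pkl","rb"));W=L("w2");S=L("b_scene");T=L("b_side")
g=cv2.cvtColor(W["frame"],cv2.COLOR_BGR2GRAY)
P=[]
for r in range(54,220,6):
    if 125<r<145: continue
    row=cv2.GaussianBlur(g,(3,3),0)[r].astype(int)
    if r in(60,90,120,160,200):print(r,''.join(chr(48+int(v)//8) for v in g[r,264:294]))
print("div tri",tri((W,(277.5,134)),(S,(278.2,255.5)),(T,(288.9,187.5))))
for p,z in(((278,52),.101),((277.5,134),.113),((278,37),.113),((278,225),.101)):print(p,onplane(W,p,z))
for r,a,b in((60,232,326),(340,247,310)):print("guides",onplane(W,(a,r),.043),onplane(W,(b,r),.043))
# post bottom-left corner of its head
print("post edge",onplane(W,(326,5),.18))
c=blob(W,(62,42),200,60);q=cv2.approxPolyDP(cv2.convexHull(c),4,True)[:,0].astype(float);print(q.tolist(),[np.round(onplane(W,x,.05)[:2],3).tolist() for x in q])
```

```text
60 MMMMMMMENNNNNNNNNNOM>BCCCANMLL
90 MMMMMMMFMNNNNNNNNNOM>CCCCBMLLL
120 LLLLLLMEKNNNNNNNNNOL@CCCANMLLL
div tri (array([0.66103673, 0.14469735, 0.10919362]), np.float64(0.003744494874325466))
(278, 52) [0.66617866 0.22887408 0.101     ]
(277.5, 134) [0.66133845 0.14737154 0.113     ]
(278, 37) [0.66684917 0.24129329 0.113     ]
(278, 225) [0.65611708 0.03894339 0.101     ]
guides [0.61149033 0.22859895 0.043     ] [0.72274437 0.22264336 0.043     ]
guides [ 0.59725252 -0.16947031  0.043     ] [ 0.6940315  -0.17446474  0.043     ]
post edge [0.70577007 0.25359019 0.18      ]
[[58.0, 0.0], [93.0, 62.0], [53.0, 83.0], [18.0, 25.0]] [[0.425, 0.3], [0.45, 0.235], [0.397, 0.214], [0.373, 0.278]]
```

The bar line is clear: yaw −3.03°, short seat about (0.664,0.192), long seat about (0.658,0.082). The measured divider height of 109 mm fits the expected 113 mm. Next, a close look over the short cover.

Run:
```python
from workcell import bot,sense,eyes
from m import *;import pickle
bot.move_pose([.411,.255,.22],down(np.radians(21)))
s=eyes.snapshot("wrist");pickle.dump(s,open("w3.pkl","wb"));cv2.imwrite("pics/w3.png",s["frame"]);print(sense()["time_s"])
p=proj(s,[.411,.255,.05]);c=blob(s,p,200,140);q=cv2.approxPolyDP(cv2.convexHull(c),6,True)[:,0].astype(float);print(q.tolist(),[np.round(onplane(s,x,.05)[:2],4).tolist() for x in q])
```

```text
14.575
[[308.0, 145.0], [307.0, 220.0], [247.0, 221.0], [244.0, 163.0]] [[0.4236, 0.299], [0.4493, 0.2343], [0.3973, 0.2134], [0.3767, 0.2641]]
```

View pics/w3.png

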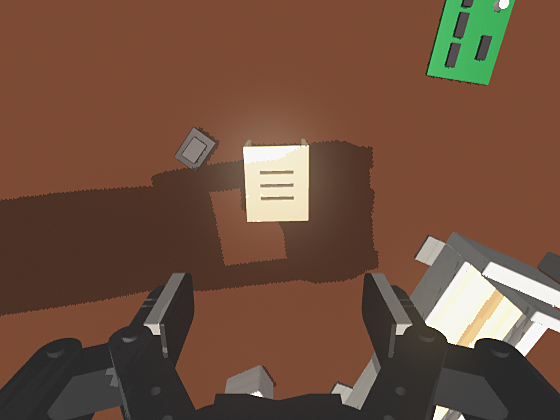

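Roof corners are (244,146), (308,145), (307,220) and (247,221), giving centre (0.4105,0.256) and yaw 21.7°. The switch edge is about 62 mm off the centreline, which clears the fingers at about 51 mm. I'll grasp the cover and hang it.

```bash
cat > hang.py <<'E'
from workcell import bot,sense,eyes
from h import *
BY=np.radians(-3.03)
def hang(c,yaw,seat,over,ztcp=.018):
    c=np.array(c);q=down(np.radians(yaw))
    bot.move_l([*c,.08],q,max_speed=.25)
    h=bot.move_l([*c,ztcp],q,max_speed=.08,contact_N=10)
    if h: print("hit on descent",sense()["eef_pos"],sense()["contact_force"]); return False
    bot.gripper_to(0.0,35);e=sense();print("gap mm",e["finger_gap"]*85,e["finger_force"],e["eef_pos"])
    if not .6<e["finger_gap"]<.78: return False
    bot.move_l([*c,.2],q,max_speed=.2)
    s=np.array(seat)
    for w in over: bot.move_l(w,None,max_speed=.3)
    bot.move_l([*s,.2],down(BY),max_speed=.25)
    e=sense();print("held gap",e["finger_gap"]*85,e["contact_force"],e["time_s"])
    bot.move_l([*s,.095],max_speed=.15)
    h=bot.move_l([*s,.064],max_speed=.03,contact_N=5);e=sense();print("seat",h,e["eef_pos"],e["contact_force"],e["time_s"])
    return h
E
python3 - <<'E'
from hang import *;import pickle
print(hang([.4105,.256],21.7,[.6638,.1915],[]))
s=eyes.snapshot("side");t=eyes.snapshot("scene")
I=np.hstack([cv2.resize(s["frame"][150:270,220:360],(400,400)),cv2.resize(t["frame"][200:320,190:330],(400,400))])
cv2.imwrite("pics/c.png",I)
E
```

```text
gap mm 57.42650459818245 37.98808470368385 [0.41087142 0.2562277  0.01871156]
held gap 57.22305502619086 [-0.17195356 -0.52057746  0.21353376] 18.7333
seat True [0.66394031 0.19148775 0.07369423] [ 1.34315695 -0.88025473  8.97500553] 20.3
True
```

View pics/c.png

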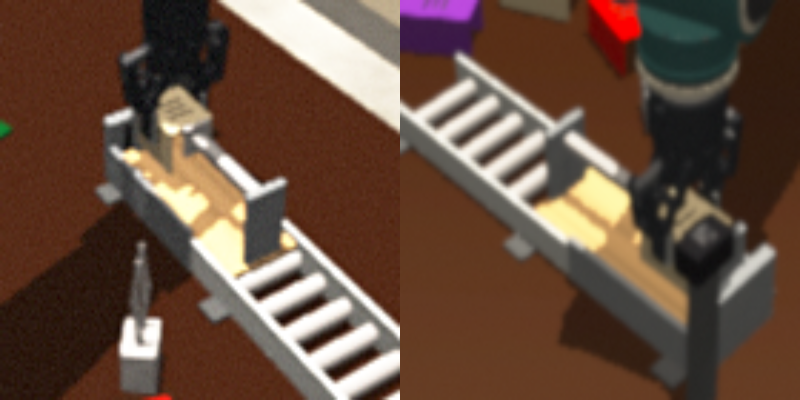

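The legs straddle the bar in the short span, and contact came at TCP z 73.7 mm against 73.5 mm expected. Releasing, checking by numbers, then looking over the long cover.

Run:
```python
from hang import *;from m import blob;import pickle
bot.gripper_to(0.83);p=sense()["eef_pos"]
bot.move_l([p[0],p[1],.24],max_speed=.2)
bot.move_pose([.66,.11,.34],down(BY))
s=eyes.snapshot("wrist");pickle.dump(s,open("w4.pkl","wb"))
def rep(s,c,z,r):
    q=cv2.boxPoints(cv2.minAreaRect(blob(s,proj(s,[*c,z]),200,r)))
    X=np.array([onplane(s,x,z)[:2] for x in q]);e=[X[1]-X[0],X[2]-X[1]];L=max(e,key=np.linalg.norm);
    a=np.degrees(np.arctan2(-L[0],L[1]));a=(a+90)%180-90
    print("centre",X.mean(0),"sizes",[np.linalg.norm(v) for v in e],"yaw",a,X.round(3).tolist())
rep(s,[.664,.192],.105,75)
print("div",)
bot.move_pose([.408,-.273,.22],down(np.radians(21.7)))
s=eyes.snapshot("wrist");pickle.dump(s,open("w5.pkl","wb"));rep(s,[.408,-.273],.05,120)
hsv=cv2.cvtColor(s["frame"],cv2.COLOR_BGR2HSV)
for nm,m in(("standoff",cv2.inRange(hsv,(0,0,130),(179,50,255))),("red",cv2.inRange(hsv,(0,150,80),(6,255,255)))):
    m[260:]=0;cs,_=cv2.findContours(m,cv2.RETR_EXTERNAL,cv2.CHAIN_APPROX_NONE)
    for c in cs:
        if cv2.contourArea(c)>80:print(nm,cv2.boundingRect(c),cv2.contourArea(c))
print(sense()["time_s"])
cv2.imwrite("pics/w5.png",s["frame"])
```

```text
centre [0.66344286 0.18882617] sizes [np.float64(0.07497240186052659), np.float64(0.09625016364975761)] yaw -1.154248222501792 [[0.629, 0.239], [0.704, 0.235], [0.702, 0.139], [0.62, 0.143]]
div
centre [ 0.41501696 -0.28947725] sizes [np.float64(0.05991667586019316), np.float64(0.056082254784583105)] yaw 19.04059340660021 [[0.398, -0.328], [0.378, -0.271], [0.431, -0.252], [0.453, -0.307]]
standoff (185, 163, 24, 21) 327.5
standoff (246, 128, 66, 107) 6405.0
standoff (438, 28, 122, 229) 9233.0
red (268, 0, 140, 90) 2796.5
24.0917
```

Run:
```python
from h import *;import pickle
L=lambda n:pickle.load(open(n+".pkl","rb"));W=L("w5");V=L("w4")
cv2.imwrite("pics/d.png",cv2.resize(np.hstack([V["frame"][0:260,180:380],W["frame"][60:320,130:380]]),(800,462),interpolation=cv2.INTER_CUBIC))
def low(s,roi,z):
    x,y,w,h=roi;m=np.zeros(s["frame"].shape[:2],np.uint8);f=cv2.cvtColor(s["frame"],cv2.COLOR_BGR2HSV)
    m[y:y+h,x:x+w]=cv2.inRange(f,(0,0,200),(45,130,255))[y:y+h,x:x+w]
    m=cv2.morphologyEx(m,cv2.MORPH_OPEN,np.ones((5,5)));m=cv2.morphologyEx(m,cv2.MORPH_CLOSE,np.ones((9,9)))
    cs,_=cv2.findContours(m,cv2.RETR_EXTERNAL,cv2.CHAIN_APPROX_NONE);c=max(cs,key=cv2.contourArea)
    q=cv2.boxPoints(cv2.minAreaRect(c));X=np.array([onplane(s,p,z)[:2] for p in q]);print(q.round().tolist(),X.mean(0).round(4),X.round(4).tolist())
low(W,(235,118,90,130),.05)
print("standoff",onplane(W,(197,173.5),.028),onplane(W,(209,173.5),.028))
print("pred short roof px",[proj(V,[.6638+a*.9986-b*-.0529,.1915+a*-.0529+b*.9986,.105]).round().tolist() for a in(-.029,.029) for b in(-.035,.035)])
```

```text
[[245.0, 235.0], [247.0, 131.0], [310.0, 132.0], [308.0, 236.0]] [ 0.4085 -0.2722] [[0.3977, -0.3279], [0.3662, -0.2365], [0.4168, -0.2175], [0.4534, -0.3071]]
standoff [ 0.33450815 -0.29463758  0.028     ] [ 0.34516601 -0.29039694  0.028     ]
pred short roof px [[249.0, 127.0], [247.0, 53.0], [305.0, 127.0], [307.0, 53.0]]
```

View pics/d.png

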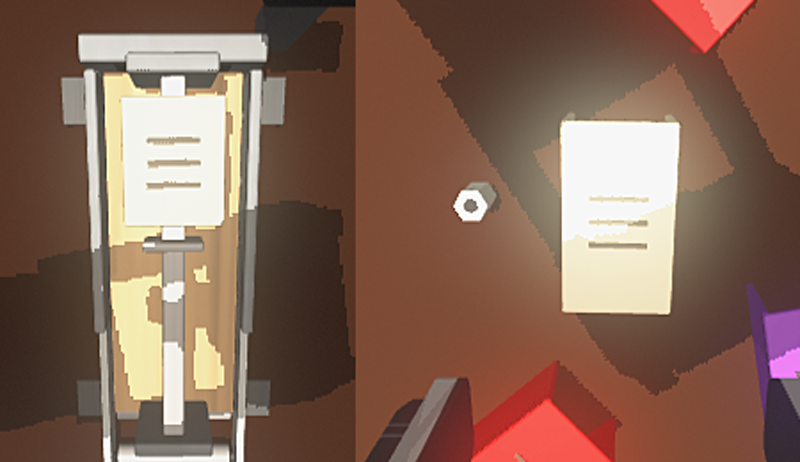

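The short cover's roof sits at pixels 249–307 × 54–127, exactly as predicted, so it is straight and centred and the carrier is still at the stop. The long cover is centred at (0.4085,−0.272), and the standoff and red look-alike clear the fingers. I'll hang the long cover.

Run:
```python
from hang import *;import pickle
if hang([.4085,-.2722],21.0,[.658,.0817],[]):
    bot.gripper_to(0.83);p=sense()["eef_pos"];bot.move_l([p[0],p[1],.24],max_speed=.2)
    bot.move_pose([.66,.11,.34],down(BY));s=eyes.snapshot("wrist");pickle.dump(s,open("w6.pkl","wb"))
    V=s;print(sense()["time_s"])
    f=cv2.cvtColor(s["frame"],cv2.COLOR_BGR2HSV);m=cv2.inRange(f,(0,0,225),(45,60,255))
    print("pred",[proj(V,[.658+a*.9986+b*.0529,.0817-a*.0529+b*.9986,.105]).round().tolist() for a in(-.029,.029) for b in(-.05,.05)])
    old=pickle.load(open("w4.pkl","rb"))["frame"]
    a,b=[x[20:135,215:345].astype(np.float32).mean(2) for x in(old,s["frame"])]
    print("shift of stop/short/divider region",cv2.phaseCorrelate(a,b))
    cv2.imwrite("pics/e.png",cv2.resize(s["frame"][0:260,180:380],None,fx=2.2,fy=2.2,interpolation=cv2.INTER_CUBIC))
```

```text
gap mm 56.825346539968336 38.14498320221901 [ 0.40889626 -0.27244384  0.01876309]
held gap 57.664562558516536 [-1.40079909 -0.0047269  -1.16167963] 28.9333
seat True [0.65817705 0.08166832 0.07372981] [0.74153148 0.13935577 9.06603878] 30.5
32.325
pred [[252.0, 239.0], [250.0, 151.0], [303.0, 239.0], [305.0, 151.0]]
shift of stop/short/divider region ((0.523542555819219, 0.5251568182722437), 0.9804520590511369)
```

The picture budget is spent, so I'll verify numerically: the long cover's edges, then a gentle touch on the trailing plate to confirm the carrier is still home (TCP y should be about −0.002).

Run:
```python
from hang import *;import pickle
s=pickle.load(open("w6.pkl","rb"));f=s["frame"];old=pickle.load(open("w4.pkl","rb"))["frame"]
print("self",cv2.phaseCorrelate(*[old[20:135,215:345].astype(np.float32).mean(2)]*2))
hsv=cv2.cvtColor(f,cv2.COLOR_BGR2HSV);m=cv2.inRange(hsv,(0,0,205),(45,140,255));m[:142]=0
# changed pixels mark the new cover
d=cv2.absdiff(f,old).max(2);g=cv2.cvtColor(f,cv2.COLOR_BGR2GRAY)
for r in(158,175,215,232):print(r,''.join(chr(48+int(v)//8) for v in g[r,240:316]))
for c in(258,296):print(c,''.join(chr(48+int(v)//8) for v in g[140:250,c]))
u=np.array([-np.sin(BY),np.cos(BY),0]);q=down(BY)
bot.gripper_to(0.0)
b=np.array([.654,-.002,.068])-.045*u
bot.move_pose([b[0],b[1],.2],q);bot.move_l(b,max_speed=.15)
h=bot.move_l(b+.055*u,max_speed=.025,contact_N=6);e=sense();print(h,e["eef_pos"],e["contact_force"],e["time_s"])
```

```text
self ((0.5, 0.0), 1.0)
158 :8FGGGGGGNKCFGGFGGGGGGGGGGGGGFFFFFGFFFFFFEOOOOOOOOGFGFGGFFFFFFGGC?CCCBBBC:<;
175 :::BNMMMMMMMFFFFFFFFFFFFFFFFFFFFFFFFFFFFFFFFFFFFFFFFFFFFFFFFFFFG>CCCBBBB>;<9
215 G<<9DCCCCCD?ONNNNNNNNNNNNNNNNNNNNNNNNNNNNNNNNNNNNNNNNNNNNNOOFEE?CCCBBBC<;:FF
232 H@<;<;CCBBBAMNNNNNNNNNNNNNNNNNNNNNNNNNNNNNNNNNNNNNNNNNNNNNNNNOBCFFFFG@<=<>GE
258 DDDDDDDDEC?DHGGGGGGGFFJONNNNNNNDFFFFFFFFFFFFFFFFFFFFFEJOONNNNNNNNNNNNNNNNNNNNNNNNNNNNNNNNNNNNNNNNO9:;;;;;;;;;;
296 CCCCCCCCCC@CGGGGGFFFFFFFFFFFFFFFFFFFFFFFFFFFFFFFFFFFFFFFFFFFFFFFFFEEEEEJONNNNNNNNNNNNNNNNNNNNNNNDD;:;;;;;;;;:;
True [ 0.65386334 -0.00186962  0.0677218 ] [ 0.23795794 -2.15893724  1.37141578] 36.4917
```

The long cover's edges (251–304, rows 151–238) match the prediction, and contact at y = −0.0019 shows the carrier fully home. I'll retreat, check the bystander patches against the first images and hand in.

Run:
```python
from hang import *;import pickle
from workcell import workorder
u=np.array([-np.sin(BY),np.cos(BY),0]);q=down(BY)
p=sense()["eef_pos"];bot.move_l(p-.045*u,max_speed=.08);bot.move_l(p-.045*u+[0,0,.18],max_speed=.25)
bot.move_joints([1.098,0.116,1.442,0,1.584,-0.038]);bot.sleep(.3)
A=pickle.load(open("a.pkl","rb"));ok=True
for n,L in(("scene",dict(board=(391,307),tweez=(281,230))),("side",dict(stand=(291,351),switch=(183,232),board=(209,187),tweez=(269,258),red1=(273,287),purple=(364,309)))):
    f=eyes.snapshot(n)["frame"]
    for k,(x,y) in L.items():
        t=A[n]["frame"][y-9:y+10,x-9:x+10];w=f[y-14:y+15,x-14:x+15]
        _,v,_,l=cv2.minMaxLoc(cv2.matchTemplate(w,t,cv2.TM_CCOEFF_NORMED));print(n,k,round(v,2),l[0]-5,l[1]-5);ok&=abs(l[0]-5)<2 and abs(l[1]-5)<2
print(sense()["time_s"],ok)
if ok: print(workorder.job_done())
```

```text
scene board 1.0 0 0
scene tweez 1.0 0 0
side stand 1.0 0 0
side switch 0.92 0 0
side board 0.99 0 0
side tweez 1.0 0 0
side red1 0.94 0 0
side purple 1.0 0 0
41.1417 True
the job is handed in; nothing more can be done
None
```

The job is handed in at about 41 s of the 72 s limit: the carrier is fully home, both covers hang straight and centred in their spans, and the bystanders haven't moved in the final camera check; the verdict itself was not returned.

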